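# Load the bearing tray and hold its sprung cover at the index clip

### The arm

A 7-joint arm with a two-finger parallel gripper is mounted at the origin on a cart in front of the work surface, level with it; the furniture and walls round the work are solid. World frame = base frame: x ahead of the robot, y to its left, z up, the work surface at z = 0. Lengths are in m, angles in rad, forces in N, time in s.
With the tool pointing down it reaches from about 0.35 to 0.9 m from the base axis. Payload 8.1 kg.
Tool frame: the origin (TCP) lies at the very end of the fingers, on their centre line; the grasp point (between the pads) lies 19 mm behind it; z points along the fingers, y is the line along which they close (so a half turn about z gives the same grasp; the last joint's range is limited). The gripper opens to 92 mm and grips with 3 to 60 N. Pads are 19 mm wide; open, the fingers measure 130 mm over their backs; the gripper's body (75 mm by 190 mm) begins 47 mm behind the grasp point.
Start: joints at [1.056, 0.434, 0.025, 1.573, -0.012, 1.134, -0.075], TCP at [0.25, -0.573, 0.227] pointing down, gripper open.
Joint ranges: [-2.62, 2.62], [-0.44, 2.09], [-1.27, 1.32], [0.08, 2.57], [-1.32, 4.46], [0.12, 2], [-2.74, 2.74]. Speed limits (rad/s): [2.22, 2.22, 3.01, 3.01, 3.14, 3.14, 3.14].

### API

Orientations are given as a rotation vector (axis times angle).
In Python, from cell import arm gives the robot as it stands.
- The arm moves only by the shell command python3 -m pendant 'ROWS' [FORCE]. ROWS is a JSON object of lists of equal length, an entry for each row: "slide": the shift along the tool's x, y, z in units of 0.3 m (1.0 is 0.3 m), a list of three; "dr": the turn, a rotation vector about the tool's x, y, z in units of 0.12 rad (1.0 is 0.12 rad), a list of three; "claw": the opening, from 0 (shut) to 1 (fully open). In form: {"slide": [[tx, ty, tz], ...], "dr": [[ax, ay, az], ...], "claw": [claw, ...]}. A call has 1 to 10 rows; each row shifts and turns the commanded pose from where the row before left it, along the tool's axes as they then stand; what a row does not reach is not made up. A row lasts 1/10 s, in which the tool goes at most 50 mm and 8.59 degrees, less where a joint would pass 70% of its speed; a pose out of reach is approached as far as the arm can. A call with a number of a shift or a turn outside -1 to 1 is refused whole. A call with a gripper value outside its range is refused whole. The fingers move at their own pace and stop on an object; FORCE is the grip in N (left out, the last holds). Time passes only in rows, so rows that do not move let the fingers close. It gives the time, the measured TCP pose, the force, the opening and the grip force at its end, in the units of the state.
- arm.observe(): the state, without advancing time (a new reading comes with each control period).
- arm.get_image(name): name is "side" or "top"; returns the picture (384x512x3 uint8, red, green, blue); there is no depth.
- arm.calibration(name): a dict with "K" (3x3 intrinsics, pixels), "dist" ([k1, k2, p1, p2, k3] as OpenCV has them; the pictures are not rectified), "xyz" and "orientation" of the camera in the world. Camera axes: x right, y up, looking along -z (the intrinsics and any distortion apply to the point x, -y, -z); pixel columns grow to the right and rows downward; lengths in m; the calibration is good to about 2 mm. A picture is of the moment at which its call begins. calibration takes no time and is no camera call.
- arm.sign_off(): hands the job in; it is judged then, once.
The state is a dict: "clock": time; "joints": joint angles; "dq": joint speeds; "joint_efforts": joint torques, N m; "position": TCP position; "ee_rot": TCP orientation; "force": force on the tool from outside, world axes, zero at the start; "ft_torque": the same for the moment, N m; "width": opening from 0.0 (shut) to 1.0 (fully open); "gripper_force": force on a finger pad.
Only numpy, scipy, OpenCV 4.12 (cv2) and the standard library are available. Lean on these libraries where they do the work, as an engineer would, in place of code of your own. Each camera call takes 0.05 s, during which the arm holds its last target. There are 200 camera calls.

### The job

Put the three loose ball bearings into the tray, each lying flat at the bottom of the recess of its own size, and let go of them while the tray's cover is still home. Then take the black handle of the sprung cover and pull it out towards the front of the tray until the pointer on the cover stands level with the tip of the index clip on the scale beside it. Keep hold of the handle there: the program finishes while holding the cover at the mark against its spring; leave the grease tin and the spanner where they are.

Things in the scene. Friction and masses are not known exactly. Their poses are not given: they have to be found in the camera images.
- tray: aluminium tray fixed on the bench; origin on the bench under the middle of the recess row; x to its back (from -86 to +164 mm), y left, z up. Plate top 12 mm up; three round recesses along y, 5 mm deep, 4 mm wider than their bearings, about 14 mm apart, so close the fingers along x there. Rails at y = +-107 to 119 mm are 34 mm high, a grey gas strut (37 mm high) outside the left one
- recess_large (a point): centre of the floor of the recess for the 62 mm bearing (left, tray y = +63 mm), 7 mm above the bench, 5 mm below the plate top; axes as the tray
- recess_medium (a point): centre of the floor of the recess for the 52 mm bearing (middle, tray y = -11 mm), 7 mm above the bench; axes as the tray
- recess_small (a point): centre of the floor of the recess for the 40 mm bearing (right, tray y = -74 mm), 7 mm above the bench; axes as the tray
- bearing_small: loose steel ball bearing, 40 mm outside diameter, 12 mm thick, 70 g, lying flat on the bench at the robot's left in one of three places; origin at the centre of its underside, z up. A black transport plug fills its bore: grip it from above across the outer ring.
- bearing_medium: loose steel ball bearing, 52 mm outside diameter, 15 mm thick, 130 g, lying flat on the bench at the robot's left in one of three places; origin at the centre of its underside, z up. A black transport plug fills its bore: grip it from above across the outer ring.
- bearing_large: loose steel ball bearing, 62 mm outside diameter, 16 mm thick, 200 g, lying flat on the bench at the robot's left in one of three places; origin at the centre of its underside, z up. A black transport plug fills its bore: grip it from above across the outer ring.
- cover: sprung steel cover with its handle; slides along the tray's -x over the recesses, stop at 115 mm. Origin on the bench under the handle: tray x = 70 mm, y = 0 at home. The spring pulls back with 3 N at home, 8 N at 100 mm, and snaps it home if let go. Its plate is 28 to 32 mm above the bench and reaches from 8 mm in front of the handle's middle to 77 mm behind
- handle (a point): foot of the black upright handle plate on the front of the cover: 12 mm thick along x, 70 mm wide along y, this point is the centre of its foot (32 mm above the bench; tray x = 70, y = 0 mm when home); it rises 36 mm (top 68 mm above the bench) from a foot strip 20 x 80 x 3 mm. Axes as the tray. Pinch it from above across its 12 mm
- pointer_tip (a point): tip of the steel pointer that sticks out from the cover over the right rail, in line with the middle of the handle, 36.5 mm above the bench; moves with the cover
- clip_tip (a point): the mark: tip of the dark index clip fixed on the scale ledge outside the right rail, facing the pointer, 36.5 mm above the bench. Each time it stands elsewhere, 65 to 100 mm in front of the pointer's home place. Axes as the tray: pointer and clip are level when at the same place along the tray's x. The clip is 16 mm wide along x, 39 mm high
- grease_tin: brown lidded tin, 68 mm across, 58 mm high, loose bystander in front of the bearings; origin at the centre of its underside; leave alone
- spanner: steel combination spanner, 182 mm long, 25 mm wide, 10 mm high, loose bystander at the right of the tray; origin at its middle on the bench; leave alone

How it is judged:
By the outcome, as a careful person would: the job done as asked, in the order asked, and still so for the second after the job is handed in, while the arm keeps its last pose, push and grip.
It also fails if it takes over 72 s, if anything falls off the work surface, if the arm or the gripper's body presses on something with over 40 N, if the wrist force passes 120 N, or if a joint passes its speed limit or range.

## Working session

There is one attempt and no reset: what is moved stays moved. The work goes in short steps, Python scripts to look and compute and a shell command to move; the robot and the scene stay as the last step left them, time stands still between calls to the robot, and variables do not carry over. Pictures are saved under pics/ and viewed, at most 10 in all, crops included, and the job is handed in when it is done.

```bash
ls; mkdir -p pics; python3 - <<'E'
from cell import arm
import cv2,numpy as np
s=arm.observe(); print({k:np.round(v,3).tolist() for k,v in s.items()})
for n in("side","top"):
    im=arm.get_image(n); cv2.imwrite(f"pics/{n}0.png",im[:,:,::-1]); c=arm.calibration(n); print(n,{k:np.round(v,4).tolist() for k,v in c.items()})
E
```

```text
pics
{'clock': 0.0, 'joints': [1.056, 0.435, 0.025, 1.574, -0.012, 1.134, -0.075], 'dq': [-0.001, 0.001, -0.0, 0.0, -0.001, 0.0, 0.001], 'joint_efforts': [0.0, -66.784, 0.985, -31.446, -0.061, 0.043, 0.0], 'position': [0.25, -0.572, 0.226], 'ee_rot': [-3.074, -0.642, 0.001], 'force': [0.12, 0.368, -0.867], 'ft_torque': [0.056, 0.002, -0.014], 'gripper_force': 0.0, 'width': 0.999}
side {'K': [[493.8253, 0.0, 256.5676], [0.0, 493.8253, 189.6683], [0.0, 0.0, 1.0]], 'dist': [0.0328, 0.0, 0.0, 0.0, 0.0], 'xyz': [0.4444, -1.6693, 0.9153], 'orientation': [1.1123, -0.017, -0.0172]}
top {'K': [[363.4953, 0.0, 248.3159], [0.0, 363.4953, 192.8405], [0.0, 0.0, 1.0]], 'dist': [0.0208, 0.0, 0.0, 0.0, 0.0], 'xyz': [0.2529, 0.0172, 1.2483], 'orientation': [0.1547, -0.1461, -1.5748]}
```

View pics/top0.png

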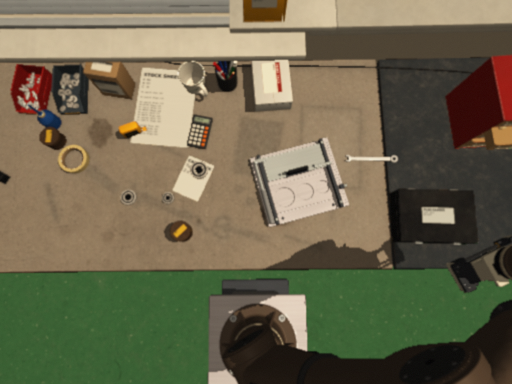

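View pics/side0.png

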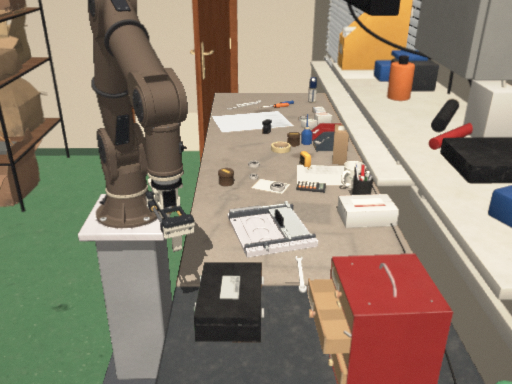

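Top: bearings near (199,169), (128,197) and (167,198); tin at (180,231); tray around (298,182), handle at (297,170), spanner at (372,158). I'll enlarge the top view to measure it.

```bash
cat > h.py <<'E'
import cv2,numpy as np
from scipy.spatial.transform import Rotation as R
from cell import arm
def cast(name,uv,z):
    c=arm.calibration(name); K=np.array(c["K"]);d=np.array(c["dist"])
    p=cv2.undistortPoints(np.array(uv,float).reshape(-1,1,2),K,d).reshape(-1,2)
    r=np.c_[p[:,0],-p[:,1],-np.ones(len(p))]@R.from_rotvec(c["orientation"]).as_matrix().T
    o=np.array(c["xyz"]); return o+r*((z-o[2])/r[:,2])[:,None]
def proj(name,P):
    c=arm.calibration(name); P=(np.atleast_2d(P)-c["xyz"])@R.from_rotvec(c["orientation"]).as_matrix()
    return cv2.projectPoints(P*[1,-1,-1],np.zeros(3),np.zeros(3),np.array(c["K"]),np.array(c["dist"]))[0].reshape(-1,2)
E
python3 - <<'E'
from h import *
t=cv2.imread('pics/top0.png')
a=cv2.resize(t[130:230,240:360],None,fx=5,fy=5,interpolation=cv2.INTER_CUBIC);cv2.imwrite('pics/ta.png',a)
b=cv2.resize(t[150:250,105:225],None,fx=5,fy=5,interpolation=cv2.INTER_CUBIC);cv2.imwrite('pics/tb.png',b)
for n,uv in(("b1",(199,169)),("b2",(128,197)),("b3",(167,198)),("tin",(180,231))): print(n,cast('top',[uv],.015).round(3))
E
```

```text
b1 [[0.579 0.195 0.015]]
b2 [[0.481 0.438 0.015]]
b3 [[0.476 0.303 0.015]]
tin [[0.362 0.256 0.015]]
```

View pics/ta.png

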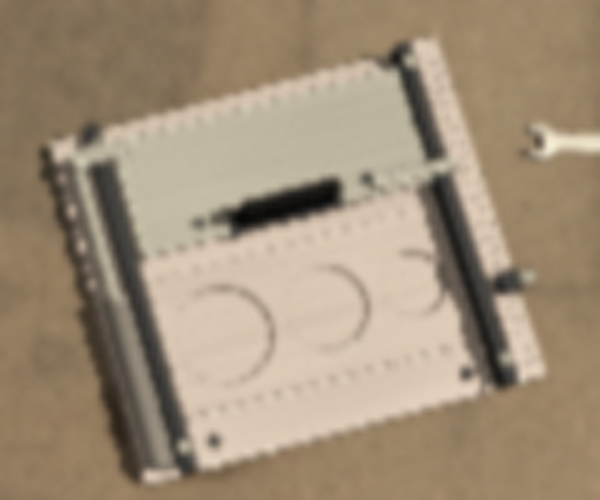

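View pics/tb.png

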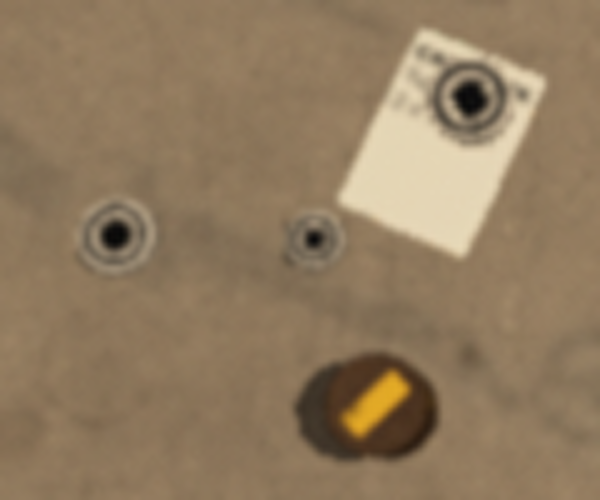

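The tray crop shows the recesses (222,335), (328,308) and (414,281), the handle at (288,205), the clip at about (510,281), and the pointer tip at about (455,165). In the bearing crop, the plugs are at (115,235) medium/large?, (315,240) small and (470,98). I'll measure these precisely.

```bash
cat > meas.py <<'E'
from h import *
from scipy.optimize import least_squares
def bearings(im,seeds):
    g=cv2.cvtColor(im,cv2.COLOR_BGR2GRAY).astype(float); out=[]
    for (u,v) in seeds:
        w=g[v-6:v+7,u-6:u+7]; m=np.clip(75-w,0,None); yy,xx=np.mgrid[-6:7,-6:7]; m[xx**2+yy**2>25]=0
        out.append((u+(m*xx).sum()/m.sum(),v+(m*yy).sum()/m.sum()))
    return np.array(out)
if __name__=="__main__":
    t=cv2.imread('pics/top0.png'); g=cv2.cvtColor(t,cv2.COLOR_BGR2GRAY)
    b=bearings(t,[(128,197),(167,198),(199,169)]); print("plug px",b.round(2).tolist())
    for p in b: print(cast('top',[p],.014)[0].round(4))
    # outer size of each bearing: radial profile
    for p in b:
        rs=np.arange(0,14,.5);pr=[np.mean([cv2.getRectSubPix(g,(1,1),(float(p[0]+r*np.cos(a)),float(p[1]+r*np.sin(a))))[0,0] for a in np.linspace(0,6.28,40)]) for r in rs]
        print(np.round(pr).astype(int).tolist())
    # tray outline
    hsv=cv2.cvtColor(t,cv2.COLOR_BGR2HSV); sub=np.zeros_like(g); sub[130:232,243:352]=1
    m=((hsv[:,:,1]<52)&(sub>0)).astype(np.uint8)*255
    m=cv2.morphologyEx(m,cv2.MORPH_CLOSE,np.ones((5,5)))
    c=max(cv2.findContours(m,cv2.RETR_EXTERNAL,cv2.CHAIN_APPROX_NONE)[0],key=cv2.contourArea)
    box=cv2.boxPoints(cv2.minAreaRect(c)); P=cast('top',box,.012)[:,:2]; print("box",box.round(1).tolist(),P.round(4).tolist())
    for i in range(4): d=P[(i+1)%4]-P[i]; print(np.linalg.norm(d).round(4),np.degrees(np.arctan2(d[1],d[0])).round(2))
    # arcs
    bh=cv2.morphologyEx(g,cv2.MORPH_BLACKHAT,np.ones((9,9))).astype(float)
    for (u,v),r in(((284.4,197),.033),((305.6,191.6),.028),((322.8,186.2),.022)):
        yy,xx=np.mgrid[0:384,0:512]; rp=r*299
        k=(np.hypot(xx-u,yy-v)<rp+3)&(np.hypot(xx-u,yy-v)>rp-3.5)&(bh>12)
        W=cast('top',np.c_[xx[k],yy[k]],.011)[:,:2]; w=bh[k]
        c0=cast('top',[(u,v)],.011)[0,:2]
        f=least_squares(lambda c:(np.hypot(*(W-c[:2]).T)-(r-.001))*np.sqrt(w),c0,loss='soft_l1',f_scale=.01)
        print("recess",k.sum(),f.x.round(4),proj('top',[*f.x,.011]).round(1))
    # handle
    m=((g<60)&(sub>0)).astype(np.uint8); m[:,:280]=0;m[:,315:]=0;m[:160]=0;m[182:]=0
    ys,xs=np.nonzero(m);print("handle px",len(xs),cv2.minAreaRect(np.c_[xs,ys].astype(np.float32)),xs.mean(),ys.mean(),cast('top',[(xs.mean(),ys.mean())],.062).round(4))
    print(g[180:192,336:352])
    print(g[156:170,322:336])
E
python3 meas.py
python3 - <<'E'
from h import *
t=cv2.imread('pics/side0.png');cv2.imwrite('pics/sa.png',cv2.resize(t[190:260,215:335],None,fx=6,fy=6,interpolation=cv2.INTER_CUBIC))
E
```

```text
plug px [[127.65, 196.59], [167.36, 197.36], [198.57, 169.28]]
[0.4829 0.4395 0.014 ]
[0.4789 0.3025 0.014 ]
[0.5778 0.1965 0.014 ]
[12, 12, 14, 18, 34, 56, 83, 109, 120, 120, 114, 110, 118, 129, 134, 133, 127, 121, 118, 118, 119, 119, 119, 119, 120, 120, 120, 120]
[22, 24, 39, 60, 82, 100, 108, 109, 110, 114, 120, 124, 122, 119, 118, 119, 121, 123, 125, 126, 128, 129, 129, 130, 130, 131, 132, 133]
[14, 14, 14, 15, 22, 37, 62, 91, 116, 131, 130, 118, 104, 100, 112, 131, 149, 162, 172, 180, 185, 187, 187, 187, 186, 184, 180, 177]
box [[250.10000610351562, 157.89999389648438], [332.5, 135.39999389648438], [351.20001220703125, 204.0], [268.8999938964844, 226.5]] [[0.618, 0.0154], [0.6978, -0.2787], [0.4497, -0.3298], [0.3751, -0.0459]]
0.3047 -74.83
0.2532 -168.36
0.2935 104.73
0.2505 14.17
recess 81 [ 0.4794 -0.1026] [[284.6 196.2]]
recess 56 [ 0.4973 -0.1742] [[305.2 191. ]]
recess 83 [ 0.5158 -0.2425] [[324.7 185.5]]
handle px 100 ((296.57550048828125, 170.76414489746094), (4.532897472381592, 22.115049362182617), 74.05460357666016) 296.59 170.71 [[ 0.5568 -0.1401  0.062 ]]
[[194 204 
[... 921 characters left out ...]
3  95  52  63  84 137 186 195 198 191 190 164 144]
 [183 170 115  56  59  71 108 167 194 202 196 195 174 148]
 [183 177 144  71  56  66  95 156 195 203 199 194 186 155]
 [181 179 154  91  75  93 119 159 195 198 195 199 195 163]
 [178 175 159 134 139 155 167 176 186 189 195 201 200 174]
 [179 179 176 169 171 180 188 172 164 172 187 190 200 187]
 [182 182 184 174 149 136 142 128 141 176 187 193 204 193]
 [177 169 168 160 116  75  80  85 126 183 196 201 206 195]
 [178 160 136 117  78  44  56  69 106 171 198 198 202 194]
 [172 140 105  84  50  30  48  67  92 151 197 202 205 200]
 [174 130  94  82  57  30  40  65  81 132 192 205 203 200]
 [191 160 107  87  73  39  35  57  70 109 171 197 192 193]]
```

View pics/sa.png

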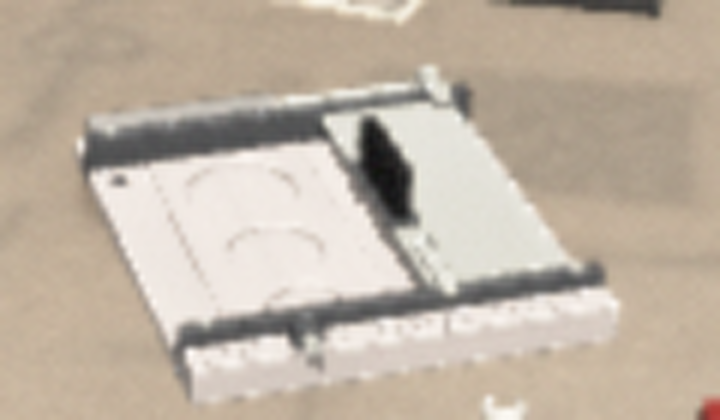

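The side crop agrees: handle at about (385,170), clip at about (308,335), pointer tip at about (448,288). The recess arcs and the outline give a tray origin near (0.494, -0.163) with yaw 14.1°. The plug sizes say left is medium, middle is small and the one on paper is large. I'll cross-check with projections in both views.

```bash
cat >> h.py <<'E'
TO=np.array([.4945,-.1636]); YAW=np.radians(14.1)
def T(x,y,z): c,s=np.cos(YAW),np.sin(YAW); return np.array([TO[0]+c*x-s*y,TO[1]+s*x+c*y,z])
E
python3 - <<'E'
from h import *
s=cv2.imread('pics/side0.png')
ov={}
big={'top':(cv2.imread('pics/top0.png'),240,130,120,100,5),'side':(s,215,190,120,70,5)}
tiles=[]
for n,(im,u0,v0,w,h,f) in big.items():
    a=cv2.resize(im[v0:v0+h,u0:u0+w],None,fx=f,fy=f,interpolation=cv2.INTER_CUBIC)
    def dot(P,col): 
        q=(proj(n,P)-[u0,v0]+.5)*f-.5
        for p in q: cv2.circle(a,tuple(int(round(x)) for x in p),2,col,-1)
    th=np.linspace(0,6.28,24)
    for y,r in((.063,.033),(-.011,.028),(-.074,.022)): dot([T(r*np.cos(k),y+r*np.sin(k),.012) for k in th],(0,0,255))
    dot([T(.07+i,j,.068) for i in(-.006,.006) for j in(-.035,.035)],(0,255,0))
    dot([T(.07+i,j,.035) for i in(-.006,) for j in(-.035,.035)],(255,255,0))
    dot([T(i,j,.034) for i in(-.08,.0,.08,.15) for j in(-.107,-.119,.107,.119)],(255,0,0))
    dot([T(i,j,.012) for i in(-.086,) for j in(-.1,.0,.1)],(255,0,255))
    tiles.append(a)
cv2.imwrite('pics/ov.png',cv2.resize(np.vstack(tiles),None,fx=.7,fy=.7,interpolation=cv2.INTER_AREA))
# plugs in side view
g=cv2.cvtColor(s,cv2.COLOR_BGR2GRAY)
for k in([.4829,.4395,.014],[.4789,.3025,.012],[.5778,.1965,.016]): print(proj('side',k).round(1))
E
```

```text
[[253.7 162.7]]
[[253.3 175.4]]
[[277.3 184.9]]
```

View pics/ov.png

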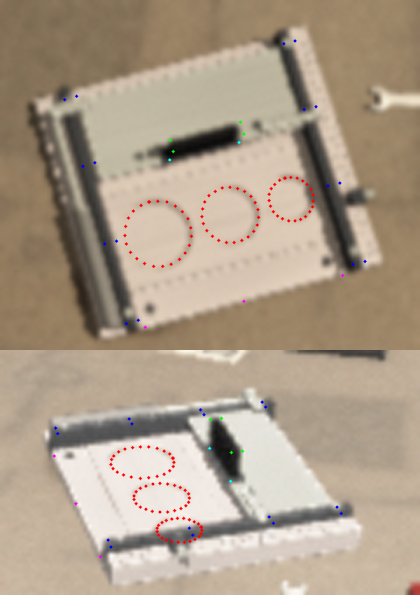

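Recesses and the handle's right end agree, while the rails look about 1 px off. I'll use the symmetric screw pairs on the plate and the foot strip as a y check.

```bash
python3 - <<'E'
from h import *
t=cv2.imread('pics/top0.png');g=cv2.cvtColor(t,cv2.COLOR_BGR2GRAY)
bh=cv2.morphologyEx(g,cv2.MORPH_BLACKHAT,np.ones((7,7))).astype(float)
def tr(P): d=P[:,:2]-TO; c,s=np.cos(YAW),np.sin(YAW); return np.c_[c*d[:,0]+s*d[:,1],-s*d[:,0]+c*d[:,1]]
def cen(u,v,r=3):
    w=bh[v-r:v+r+1,u-r:u+r+1].copy();w[w<25]=0;yy,xx=np.mgrid[-r:r+1,-r:r+1];return (u+(w*xx).sum()/w.sum(),v+(w*yy).sum()/w.sum())
F=[cen(282,217),cen(333,204)]; print("plate screws",np.round(F,2).tolist(),tr(cast('top',F,.012)).round(4).tolist())
C=[cen(280,174,2),cen(313,165,2)]; print("strip screws",np.round(C,2).tolist(),tr(cast('top',C,.035)).round(4).tolist())
print("clip/pointer",tr(cast('top',[(341,186.2),(342.5,186),(331,162.5)],.0365)).round(4).tolist())
E
```

```text
plate screws [[282.34, 217.69], [334.02, 203.45]] [[-0.0697, 0.0908], [-0.0671, -0.0941]]
strip screws [[280.17, 173.88], [313.18, 165.54]] [[0.0755, 0.0599], [0.0752, -0.0578]]
clip/pointer [[-0.0187, -0.128], [-0.0194, -0.1331], [0.0696, -0.1197]]
```

```bash
cat >> h.py <<'E'
YAW=np.radians(14.2)
LG=cast('top',[(198.57,169.28)],.016)[0];MD=cast('top',[(127.65,196.59)],.015)[0];SM=cast('top',[(167.36,197.36)],.012)[0]
def need(P,toolx_deg):
    "slide units (tool axes) to P and the dr-z units so that tool x points at toolx_deg; slide first, then turn"
    s=arm.observe(); M=R.from_rotvec(s["ee_rot"]).as_matrix()
    d=M.T@(np.array(P)-s["position"])/.3
    a=np.degrees(np.arctan2(M[1,0],M[0,0])); e=(toolx_deg-a+180)%360-180
    # tilt fix: rotate tool z to straight down
    X=np.array([np.cos(np.radians(toolx_deg)),np.sin(np.radians(toolx_deg)),0]);Z=np.array([0,0,-1.]);D=np.c_[X,np.cross(Z,X),Z]
    rv=(R.from_matrix(M.T@D)).as_rotvec()/.12
    print("t",round(s["clock"],2),"pos",np.round(s["position"],4).tolist(),"toolx",a.round(2),"F",np.round(s["force"],1).tolist(),"q",np.round(s["joints"],2).tolist(),"w",round(s["width"]*92,1))
    print("slide units now",d.round(4).tolist(),"turn units",rv.round(3).tolist(),"slide after turn",(D.T@(np.array(P)-s["position"])/.3).round(4).tolist())
E
python3 -c "
from h import *
print(LG,MD,SM);need([*LG[:2],.227],14.2)"
python3 -m pendant '{"slide":[[0.12,-0.112,0],[0.12,-0.112,0],[0.12,-0.112,0],[0.12,-0.112,0],[0.12,-0.112,0],[0.12,-0.112,0],[0.12,-0.112,0],[0.12,-0.112,0],[0.12,-0.112,0],[0.12,-0.112,0]],"dr":[[0,0,0],[0,0,0],[0,0,0],[0,0,0],[0,0,0],[0,0,0],[0,0,0],[0,0,0],[0,0,0],[0,0,0]],"claw":[1,1,1,1,1,1,1,1,1,1]}' 10
python3 -c "
from h import *
need([*LG[:2],.1],14.2)"
```

```text
[0.57728705 0.19622495 0.016     ] [0.48275823 0.43916101 0.015     ] [0.47924204 0.30297522 0.012     ]
t 0.1 pos [0.2499, -0.5724, 0.2261] toolx 23.59 F [0.1, 0.3, -0.2] q [1.06, 0.44, 0.02, 1.57, -0.01, 1.13, -0.08] w 92.2
slide units now [2.0251, -1.9113, -0.0007] turn units [-0.011, 0.002, 1.365] slide after turn [1.6863, -2.216, -0.0031]
clock: 1.1
position: [0.4458, -0.1189, 0.2268]
ee_rot: [3.075, 0.642, -0.0]
force: [1.6, -1.7, 0.3]
width: 0.997
gripper_force: 0.0
t 1.1 pos [0.4458, -0.1189, 0.2268] toolx 23.57 F [1.6, -1.7, 0.3] q [0.37, 0.19, -0.26, 1.94, 0.06, 1.02, -1.07] w 91.8
slide units now [0.8218, -0.7876, 0.4223] turn units [0.002, 0.0, 1.364] slide after turn [0.6826, -0.9108, 0.4225]
```

```bash
python3 -m pendant '{"slide":[[0.117,-0.1125,0.02],[0.117,-0.1125,0.02],[0.117,-0.1125,0.02],[0.117,-0.1125,0.02],[0.117,-0.1125,0.02],[0.117,-0.1125,0.02],[0.12,-0.1125,0],[0,0,0.1],[0,0,0.1],[0,0,0.1]],"dr":[[0,0,0],[0,0,0],[0,0,0],[0,0,0],[0,0,0],[0,0,0],[0,0,0],[0,0,0.68],[0,0,0.684],[0,0,0]],"claw":[1,1,1,1,1,1,1,1,1,1]}' 10
python3 -c "
from h import *
need([*LG[:2],.0065],14.2)"
```

```text
clock: 2.1
position: [0.5768, 0.1948, 0.0992]
ee_rot: [3.118, 0.385, -0.001]
force: [0.4, -1.0, 0.9]
width: 0.999
gripper_force: 0.0
t 2.1 pos [0.5768, 0.1948, 0.0992] toolx 14.09 F [0.4, -1.0, 0.9] q [-0.21, 0.56, -0.3, 1.73, 0.2, 0.88, -1.92] w 91.9
slide units now [0.0029, -0.0043, 0.3092] turn units [0.002, 0.004, -0.016] slide after turn [0.0027, -0.0042, 0.3092]
```

```bash
python3 -m pendant '{"slide":[[0.003,-0.004,0.1],[0,0,0.1],[0,0,0.07],[0,0,0.039],[0,0,0],[0,0,0],[0,0,0],[0,0,0],[0,0,0],[0,0,0]],"dr":[[0,0,0],[0,0,0],[0,0,0],[0,0,0],[0,0,0],[0,0,0],[0,0,0],[0,0,0],[0,0,0],[0,0,0]],"claw":[1,1,1,1,0.6,0.6,0.6,0.6,0.6,0.6]}' 6
python3 -c "
from h import *
need([*LG[:2],.0065],14.2)"
```

```text
clock: 3.1
position: [0.5783, 0.1966, 0.0092]
ee_rot: [-3.116, -0.389, -0.003]
force: [-0.7, 1.3, 7.4]
width: 0.668
gripper_force: 6.0
t 3.1 pos [0.5783, 0.1966, 0.0092] toolx 14.23 F [-0.7, 1.3, 7.4] q [-0.23, 0.68, -0.27, 1.79, 0.25, 0.7, -1.96] w 61.4
slide units now [-0.0038, 0.0005, 0.0089] turn units [-0.006, -0.018, 0.004] slide after turn [-0.0038, 0.0005, 0.0089]
```

```bash
python3 -m pendant '{"slide":[[0,0,0],[0,0,0],[0,0,0],[0,0,0],[0,0,0],[0,0,0],[0,0,0],[0,0,0],[0,0,0],[0,0,0]],"dr":[[0,0,0],[0,0,0],[0,0,0],[0,0,-1],[0,0,-1],[0,0,-1],[0,0,-1],[0,0,-1],[0,0,-1],[0,0,-1]],"claw":[1,1,1,1,1,1,1,1,1,1]}' 6
python3 -m pendant '{"slide":[[0,0,0],[0,0,0],[0,0,0],[0,0,0],[0,0,0],[0,0,0],[0,0,0],[0,0,0]],"dr":[[0,0,-1],[0,0,-1],[0,0,-1],[0,0,-1],[0,0,-1],[0,0,-1],[0,0,-0.09],[0,0,0]],"claw":[1,1,1,1,1,1,1,1]}' 6
python3 -c "
from h import *
need([.5783,.1966,.0065],104.2)"
```

```text
clock: 4.1
position: [0.5776, 0.1954, 0.0078]
ee_rot: [2.684, 1.632, -0.001]
force: [0.9, -0.2, -0.0]
width: 1.001
gripper_force: 0.0
clock: 4.9
position: [0.5776, 0.1955, 0.0078]
ee_rot: [-1.933, -2.476, 0.0]
force: [-0.9, 0.6, 0.6]
width: 1.001
gripper_force: 0.0
t 4.9 pos [0.5776, 0.1955, 0.0078] toolx 104.02 F [-0.9, 0.6, 0.6] q [0.02, 0.76, -0.67, 1.77, 0.62, 0.83, -0.7] w 92.1
slide units now [0.0028, 0.0032, 0.0042] turn units [-0.004, -0.001, -0.026] slide after turn [0.0028, 0.0032, 0.0042]
```

```bash
python3 -m pendant '{"slide":[[0.0028,0.003,0],[0,0,0],[0,0,0],[0,0,0],[0,0,0],[0,0,0],[0,0,-0.05],[0,0,-0.1],[0,0,-0.1],[0,0,0]],"dr":[[0,0,0],[0,0,0],[0,0,0],[0,0,0],[0,0,0],[0,0,0],[0,0,0],[0,0,0],[0,0,0],[0,0,0]],"claw":[0.5,0.5,0.5,0.5,0.5,0.5,0.5,0.5,0.5,0.5]}' 25
python3 -c "
from h import *
need(T(0,.063,.082),104.2); print(T(0,.063,0),T(0,-.011,0),T(0,-.074,0))"
```

```text
clock: 5.9
position: [0.5804, 0.1985, 0.0879]
ee_rot: [1.928, 2.477, 0.009]
force: [0.0, 0.5, -2.9]
width: 0.663
gripper_force: 25.0
t 5.9 pos [0.5804, 0.1985, 0.0879] toolx 104.22 F [0.0, 0.5, -2.9] q [0.06, 0.67, -0.73, 1.71, 0.53, 0.96, -0.63] w 61.0
slide units now [-0.8899, -0.574, 0.0147] turn units [0.054, -0.011, 0.002] slide after turn [-0.89, -0.5736, 0.0196]
[ 0.47904563 -0.10252494  0.        ] [ 0.49719838 -0.1742639   0.        ] [ 0.51265275 -0.23533896  0.        ]
```

```bash
python3 -m pendant '{"slide":[[-0.111,-0.0717,0],[-0.111,-0.0717,0],[-0.111,-0.0717,0],[-0.111,-0.0717,0],[-0.111,-0.0717,0],[-0.111,-0.0717,0],[-0.111,-0.0717,0],[-0.111,-0.0717,0],[0,0,0.1],[0,0,0]],"dr":[[0,0,0],[0,0,0],[0,0,0],[0,0,0],[0,0,0],[0,0,0],[0,0,0],[0,0,0],[0.05,0,0],[0,0,0]],"claw":[0.5,0.5,0.5,0.5,0.5,0.5,0.5,0.5,0.5,0.5]}' 25
python3 -c "
from h import *
need(T(0,.063,.0205),104.2)"
```

```text
clock: 6.9
position: [0.4743, -0.1055, 0.0509]
ee_rot: [-1.929, -2.47, 0.012]
force: [0.1, 0.4, -2.9]
width: 0.664
gripper_force: 25.0
t 6.9 pos [0.4743, -0.1055, 0.0509] toolx 104.01 F [0.1, 0.4, -2.9] q [0.66, 0.57, -0.74, 2.04, 0.56, 0.75, -0.19] w 61.1
slide units now [0.0056, 0.0188, 0.101] turn units [-0.087, -0.011, -0.028] slide after turn [0.0057, 0.0178, 0.1012]
```

```bash
python3 -m pendant '{"slide":[[0,0,0],[0,0,0],[0,0,0]],"dr":[[0,0,0],[0,0,0],[0,0,0]],"claw":[0.5,0.5,0.5]}' 25
python3 -c "
from h import *
need(T(0,.063,.0205),104.2)"
```

```text
clock: 7.2
position: [0.4778, -0.1024, 0.054]
ee_rot: [-1.925, -2.479, 0.006]
force: [-0.1, 0.1, -2.5]
width: 0.666
gripper_force: 25.0
t 7.2 pos [0.4778, -0.1024, 0.054] toolx 104.34 F [-0.1, 0.1, -2.5] q [0.65, 0.56, -0.74, 2.04, 0.56, 0.76, -0.19] w 61.3
slide units now [-0.0014, 0.0045, 0.1116] turn units [-0.038, 0.003, 0.021] slide after turn [-0.0015, 0.004, 0.1116]
```

```bash
python3 -m pendant '{"slide":[[-0.0014,0.004,0.03],[0,0,0.03],[0,0,0.03],[0,0,0.02],[0,0,0],[0,0,0],[0,0,0],[0,0,0]],"dr":[[-0.03,0,0],[0,0,0],[0,0,0],[0,0,0],[0,0,0],[0,0,0],[0,0,0],[0,0,0]],"claw":[0.5,0.5,0.5,0.5,0.5,0.5,0.5,0.5]}' 25
python3 -c "
from h import *
need(T(0,.063,.0148),104.2)
im=arm.get_image('top');cv2.imwrite('pics/t1.png',cv2.resize(im[130:230,240:360,::-1],None,fx=5,fy=5,interpolation=cv2.INTER_CUBIC))"
```

```text
clock: 8.0
position: [0.4782, -0.1039, 0.0202]
ee_rot: [-1.929, -2.478, 0.003]
force: [-0.2, -0.4, -1.1]
width: 0.668
gripper_force: 25.0
t 8.0 pos [0.4782, -0.1039, 0.0202] toolx 104.2 F [-0.2, -0.4, -1.1] q [0.62, 0.61, -0.7, 2.06, 0.62, 0.69, -0.24] w 61.4
slide units now [0.0037, 0.004, 0.0179] turn units [-0.018, 0.001, 0.0] slide after turn [0.0037, 0.004, 0.0179]
```

View pics/t1.png

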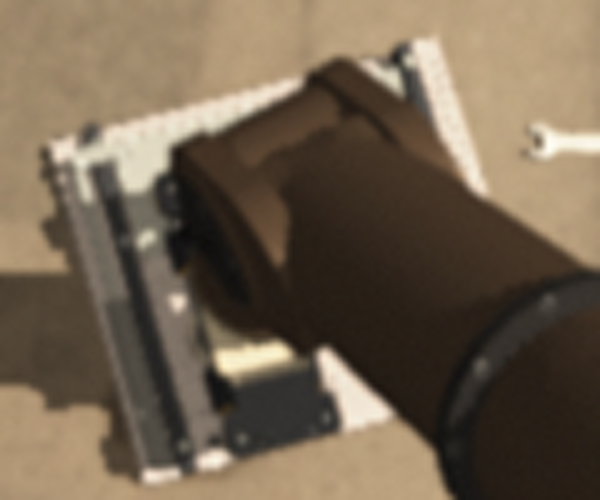

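The arm hides the recess in this view; only the gripper's edge is visible near (280,410). I'll descend by feel.

```bash
python3 -m pendant '{"slide":[[0.0037,0.004,0.004],[0,0,0.006],[0,0,0.006],[0,0,0],[0,0,0],[0,0,0]],"dr":[[-0.018,0,0],[0,0,0],[0,0,0],[0,0,0],[0,0,0],[0,0,0]],"claw":[0.5,0.5,0.5,0.5,0.5,0.5]}' 25
python3 -c "
from h import *
need(T(0,.063,.0148),104.2)"
```

```text
clock: 8.65
position: [0.479, -0.1023, 0.0164]
ee_rot: [1.928, 2.479, -0.001]
force: [-6.7, 0.4, 22.4]
width: 0.665
gripper_force: 25.0
t 8.65 pos [0.479, -0.1023, 0.0164] toolx 104.24 F [-6.7, 0.4, 22.4] q [0.61, 0.62, -0.69, 2.07, 0.63, 0.68, -0.25] w 61.2
slide units now [-0.0007, -0.0001, 0.0055] turn units [-0.0, 0.012, 0.005] slide after turn [-0.0007, -0.0001, 0.0055]
```

```bash
python3 -m pendant '{"slide":[[0,0,-0.004],[0,0,0],[0,0,0],[0,0,0],[0,0,-0.03],[0,0,-0.1],[0,0,-0.15],[0,0,-0.15]],"dr":[[0,0,0],[0,0,0],[0,0,0],[0,0,0],[0,0,0],[0,0,0],[0,0,0],[0,0,0]],"claw":[0.77,0.77,0.77,0.77,0.77,0.77,0.77,0.77]}' 25
python3 -c "
from h import *
need([*MD[:2],.12],104.2)"
```

```text
clock: 9.45
position: [0.4783, -0.1019, 0.147]
ee_rot: [-1.927, -2.479, 0.0]
force: [1.2, -1.2, 0.9]
width: 0.768
gripper_force: 0.0
t 9.45 pos [0.4783, -0.1019, 0.147] toolx 104.26 F [1.2, -1.2, 0.9] q [0.75, 0.44, -0.85, 1.95, 0.41, 0.94, -0.05] w 70.6
slide units now [1.7441, 0.4587, 0.092] turn units [-0.011, -0.012, 0.009] slide after turn [1.7447, 0.4567, 0.0901]
```

```bash
python3 -m pendant '{"slide":[[0.158,0.0417,0],[0.158,0.0417,0],[0.158,0.0417,0],[0.158,0.0417,0],[0.158,0.0417,0],[0.158,0.0417,0],[0.158,0.0417,0],[0.158,0.0417,0],[0.158,0.0417,0],[0.158,0.0417,0]],"dr":[[0,0,0],[0,0,0],[0,0,0],[0,0,0],[0,0,0],[0,0,0],[0,0,0],[0,0,0],[0,0,0],[0,0,0]],"claw":[0.9,0.9,0.9,0.9,0.9,0.9,0.9,0.9,0.9,0.9]}' 20
python3 -m pendant '{"slide":[[0.16,0.042,0],[0,0,0.09],[0,0,0],[0,0,0]],"dr":[[0,0,0],[0,0,0],[0,0,0],[0,0,0]],"claw":[0.9,0.9,0.9,0.9]}' 20
python3 -c "
from h import *
need([*MD[:2],.0075],104.2)
im=arm.get_image('top')[:,:,::-1];cv2.imwrite('pics/t2r.png',im);cv2.imwrite('pics/t2.png',cv2.resize(im[130:230,240:360],None,fx=5,fy=5,interpolation=cv2.INTER_CUBIC))"
```

```text
clock: 10.45
position: [0.4835, 0.3897, 0.1459]
ee_rot: [-1.929, -2.479, 0.0]
force: [0.7, 0.5, -0.0]
width: 0.9
gripper_force: 0.0
clock: 10.85
position: [0.4843, 0.4362, 0.1183]
ee_rot: [1.93, 2.479, -0.004]
force: [0.9, -0.3, 0.6]
width: 0.898
gripper_force: 0.0
t 10.85 pos [0.4843, 0.4362, 0.1183] toolx 104.19 F [0.9, -0.3, 0.6] q [-0.34, 0.7, -0.77, 1.58, 0.53, 1.08, -1.0] w 82.6
slide units now [0.0113, -0.0018, 0.3692] turn units [-0.014, 0.012, -0.001] slide after turn [0.0107, -0.0025, 0.3692]
```

View pics/t2.png

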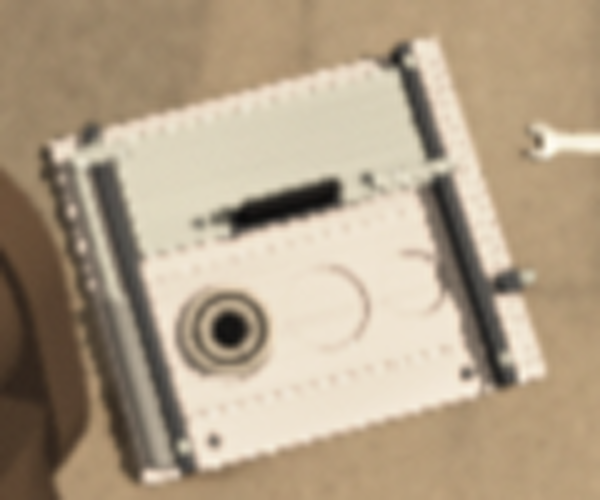

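The large bearing lies over its recess (plug at crop (231,328), no recess rim showing outside the bearing). I'll measure its offset and pick the medium one.

```bash
cat >> h.py <<'E'
def tr(P): P=np.atleast_2d(P); d=P[:,:2]-TO; c,s=np.cos(YAW),np.sin(YAW); return np.c_[c*d[:,0]+s*d[:,1],-s*d[:,0]+c*d[:,1]]
E
python3 - <<'E'
from h import *; from meas import bearings
p=bearings(cv2.imread('pics/t2r.png'),[(286,195)]); print(p)
for z in(.023,.028): print(z,tr(cast('top',p,z)).round(4))
print(arm.observe()['position'])
E
python3 -m pendant '{"slide":[[0.0107,-0.0025,0.12],[0,0,0.12],[0,0,0.09],[0,0,0.038],[0,0,0],[0,0,0],[0,0,0]],"dr":[[0,0,0],[0,0,0],[0,0,0],[0,0,0],[0,0,0],[0,0,0],[0,0,0]],"claw":[0.9,0.9,0.9,0.9,0.9,0.9,0.9]}' 20
python3 -c "
from h import *
need([*MD[:2],.0075],104.2)"
```

```text
[[285.41535151 195.52654232]]
0.023 [[0.0002 0.0613]]
0.028 [[-0.0006  0.062 ]]
[0.48486147 0.43636482 0.11910539]
clock: 11.6
position: [0.4837, 0.4412, 0.0101]
ee_rot: [1.93, 2.479, 0.004]
force: [-0.1, 1.0, 0.8]
width: 0.9
gripper_force: 0.0
t 11.6 pos [0.4837, 0.4412, 0.0101] toolx 104.18 F [-0.1, 1.0, 0.8] q [-0.39, 0.82, -0.69, 1.65, 0.64, 0.91, -1.09] w 82.8
slide units now [-0.0059, -0.0046, 0.0085] turn units [0.018, -0.013, -0.002] slide after turn [-0.0059, -0.0046, 0.0085]
```

```bash
python3 -m pendant '{"slide":[[-0.0055,-0.0046,0.0085],[0,0,0],[0,0,0],[0,0,0],[0,0,0],[0,0,0],[0,0,0],[0,0,0]],"dr":[[0,0,0],[0,0,0],[0,0,0],[0,0,0],[0,0,0],[0,0,0],[0,0,0],[0,0,0]],"claw":[0.9,0.9,0.9,0.4,0.4,0.4,0.4,0.4]}' 25
python3 -c "
from h import *
need([*MD[:2],.0075],104.2)"
```

```text
clock: 12.4
position: [0.4818, 0.4384, 0.0054]
ee_rot: [-1.929, -2.479, 0.0]
force: [0.1, 1.0, -0.1]
width: 0.556
gripper_force: 25.0
t 12.4 pos [0.4818, 0.4384, 0.0054] toolx 104.21 F [0.1, 1.0, -0.1] q [-0.39, 0.83, -0.69, 1.66, 0.64, 0.9, -1.09] w 51.2
slide units now [0.0016, 0.0037, -0.0071] turn units [-0.002, 0.0, 0.002] slide after turn [0.0016, 0.0037, -0.0071]
```

```bash
python3 -m pendant '{"slide":[[0,0,-0.05],[0,0,-0.12],[0,0,-0.12],[-0.15,-0.04,0],[-0.15,-0.04,0],[-0.15,-0.04,0],[-0.15,-0.04,0],[-0.15,-0.04,0],[-0.15,-0.04,0],[-0.15,-0.04,0]],"dr":[[0,0,0],[0,0,0],[0,0,0],[0,0,0],[0,0,0],[0,0,0],[0,0,0],[0,0,0],[0,0,0],[0,0,0]],"claw":[0.4,0.4,0.4,0.4,0.4,0.4,0.4,0.4,0.4,0.4]}' 25
python3 -c "
from h import *
need(T(0,-.0125,.07),104.2)"
```

```text
clock: 13.4
position: [0.4777, 0.1107, 0.0935]
ee_rot: [1.929, 2.479, 0.0]
force: [1.7, 0.2, -1.7]
width: 0.555
gripper_force: 25.0
t 13.4 pos [0.4777, 0.1107, 0.0935] toolx 104.23 F [1.7, 0.2, -1.7] q [0.28, 0.52, -0.83, 2.0, 0.52, 0.84, -0.59] w 51.1
slide units now [-0.9418, -0.1705, 0.0787] turn units [0.007, 0.005, 0.004] slide after turn [-0.9419, -0.1699, 0.0782]
```

```bash
python3 -m pendant '{"slide":[[-0.155,-0.028,0],[-0.155,-0.028,0],[-0.155,-0.028,0],[-0.155,-0.028,0],[-0.155,-0.028,0],[-0.155,-0.028,0],[0,0,0.08],[0,0,0],[0,0,0],[0,0,0]],"dr":[[0,0,0],[0,0,0],[0,0,0],[0,0,0],[0,0,0],[0,0,0],[0,0,0],[0,0,0],[0,0,0],[0,0,0]],"claw":[0.4,0.4,0.4,0.4,0.4,0.4,0.4,0.4,0.4,0.4]}' 25
python3 -c "
from h import *
need(T(0,-.0125,.018),104.2)"
```

```text
clock: 14.4
position: [0.4981, -0.1688, 0.0697]
ee_rot: [1.926, 2.481, 0.001]
force: [0.4, -0.6, -0.6]
width: 0.561
gripper_force: 25.0
t 14.4 pos [0.4981, -0.1688, 0.0697] toolx 104.37 F [0.4, -0.6, -0.6] q [0.79, 0.6, -0.79, 1.94, 0.57, 0.84, -0.06] w 51.6
slide units now [-0.022, -0.0075, 0.1725] turn units [0.008, 0.001, 0.025] slide after turn [-0.0221, -0.0073, 0.1725]
```

```bash
python3 -m pendant '{"slide":[[-0.022,-0.0073,0.05],[0,0,0.05],[0,0,0.05],[0,0,0.0225],[0,0,0],[0,0,0],[0,0,0],[0,0,0],[0,0,0]],"dr":[[0,0,0.02],[0,0,0],[0,0,0],[0,0,0],[0,0,0],[0,0,0],[0,0,0],[0,0,0],[0,0,0]],"claw":[0.4,0.4,0.4,0.4,0.4,0.4,0.4,0.4,0.4]}' 25
python3 -c "
from h import *
need(T(0,-.0125,.013),104.2)"
```

```text
clock: 15.3
position: [0.4969, -0.1776, 0.017]
ee_rot: [1.933, 2.476, -0.0]
force: [0.3, -0.4, -1.5]
width: 0.556
gripper_force: 25.0
t 15.3 pos [0.4969, -0.1776, 0.017] toolx 104.06 F [0.3, -0.4, -1.5] q [0.75, 0.67, -0.72, 1.97, 0.65, 0.74, -0.11] w 51.1
slide units now [0.0055, 0.0035, 0.0132] turn units [0.0, 0.003, -0.021] slide after turn [0.0054, 0.0035, 0.0132]
```

```bash
python3 -m pendant '{"slide":[[0.0055,0.0035,-0.003],[0,0,0],[0,0,0.006],[0,0,0.007],[0,0,0.003],[0,0,0],[0,0,0],[0,0,0]],"dr":[[0,0,-0.02],[0,0,0],[0,0,0],[0,0,0],[0,0,0],[0,0,0],[0,0,0],[0,0,0]],"claw":[0.4,0.4,0.4,0.4,0.4,0.4,0.4,0.4]}' 25
python3 -c "
from h import *
need(T(0,-.0125,.013),104.2)"
```

```text
clock: 16.1
position: [0.4975, -0.1757, 0.0129]
ee_rot: [1.93, 2.479, -0.001]
force: [0.1, -1.0, 0.9]
width: 0.557
gripper_force: 25.0
t 16.1 pos [0.4975, -0.1757, 0.0129] toolx 104.2 F [0.1, -1.0, 0.9] q [0.75, 0.68, -0.72, 1.97, 0.66, 0.74, -0.12] w 51.2
slide units now [-0.0002, 0.0002, -0.0004] turn units [-0.002, 0.002, 0.0] slide after turn [-0.0002, 0.0002, -0.0004]
```

The bearing is in the recess without contact. I'll release it and go for the small one.

```bash
python3 -m pendant '{"slide":[[0,0,0],[0,0,0],[0,0,0],[0,0,-0.03],[0,0,-0.1],[0,0,-0.15],[0,0,-0.15],[0.15,0.03,0],[0.15,0.03,0],[0.15,0.03,0]],"dr":[[0,0,0],[0,0,0],[0,0,0],[0,0,0],[0,0,0],[0,0,0],[0,0,0],[0,0,0],[0,0,0],[0,0,0]],"claw":[0.66,0.66,0.66,0.66,0.66,0.66,0.66,0.66,0.66,0.66]}' 25
python3 -c "
from h import *
need([*SM[:2],.12],104.2)"
```

```text
clock: 17.1
position: [0.4904, -0.0368, 0.1429]
ee_rot: [1.931, 2.477, 0.001]
force: [1.2, 0.7, 0.3]
width: 0.662
gripper_force: 0.0
t 17.1 pos [0.4904, -0.0368, 0.1429] toolx 104.13 F [1.2, 0.7, 0.3] q [0.64, 0.46, -0.89, 1.94, 0.45, 0.94, -0.22] w 60.9
slide units now [1.1075, 0.2401, 0.0759] turn units [0.009, 0.005, -0.011] slide after turn [1.1072, 0.2416, 0.0763]
```

```bash
python3 -m pendant '{"slide":[[0.156,0.034,0],[0.156,0.034,0],[0.156,0.034,0],[0.156,0.034,0],[0.156,0.034,0],[0.156,0.034,0],[0.156,0.034,0],[0,0,0.12],[0,0,0],[0,0,0]],"dr":[[0,0,0],[0,0,0],[0,0,0],[0,0,0],[0,0,0],[0,0,0],[0,0,0],[0,0,0],[0,0,0],[0,0,0]],"claw":[0.7,0.7,0.7,0.7,0.7,0.7,0.7,0.7,0.7,0.7]}' 25
python3 - <<'E'
from h import *; from meas import bearings
need([*SM[:2],.0075],104.2)
im=arm.get_image('top')[:,:,::-1].copy();cv2.imwrite('pics/t3r.png',im)
p=bearings(im,[(286,195),(306,190)]); print(p)
for z in(.022,): print(z,tr(cast('top',p,z)).round(4))
E
```

```text
clock: 18.1
position: [0.4789, 0.2964, 0.1059]
ee_rot: [-1.929, -2.479, 0.003]
force: [-0.0, -0.3, 0.6]
width: 0.697
gripper_force: 0.0
t 18.1 pos [0.4789, 0.2964, 0.1059] toolx 104.22 F [-0.0, -0.3, 0.6] q [-0.08, 0.61, -0.82, 1.81, 0.54, 0.96, -0.89] w 64.2
slide units now [0.0212, 0.0071, 0.328] turn units [-0.016, 0.007, 0.003] slide after turn [0.0209, 0.0065, 0.3281]
[[         nan          nan]
 [303.66606171 191.94192377]]
0.022 [[    nan     nan]
 [-0.0036 -0.0027]]meas.py:7: RuntimeWarning: invalid value encountered in scalar divide
  out.append((u+(m*xx).sum()/m.sum(),v+(m*yy).sum()/m.sum()))
```

```bash
python3 -m pendant '{"slide":[[0.0209,0.0065,0.1],[0,0,0.1],[0,0,0.08],[0,0,0.04],[0,0,0],[0,0,0],[0,0,0],[0,0,0]],"dr":[[0,0,0],[0,0,0],[0,0,0],[0,0,0],[0,0,0],[0,0,0],[0,0,0],[0,0,0]],"claw":[0.7,0.7,0.7,0.7,0.7,0.7,0.7,0.7]}' 25
python3 -c "
from h import *
need([*SM[:2],.0065],104.2)"
```

```text
clock: 18.95
position: [0.4803, 0.304, 0.011]
ee_rot: [1.93, 2.478, 0.002]
force: [-0.2, 0.4, 0.0]
width: 0.702
gripper_force: 0.0
t 18.95 pos [0.4803, 0.304, 0.011] toolx 104.19 F [-0.2, 0.4, 0.0] q [-0.16, 0.73, -0.72, 1.87, 0.67, 0.8, -1.0] w 64.6
slide units now [-0.0026, -0.0043, 0.0149] turn units [0.013, -0.004, -0.001] slide after turn [-0.0026, -0.0043, 0.0149]
```

```bash
python3 -m pendant '{"slide":[[-0.0026,-0.0043,0.0149],[0,0,0],[0,0,0],[0,0,0],[0,0,0],[0,0,0],[0,0,0],[0,0,0]],"dr":[[0,0,0],[0,0,0],[0,0,0],[0,0,0],[0,0,0],[0,0,0],[0,0,0],[0,0,0]],"claw":[0.7,0.7,0.7,0.3,0.3,0.3,0.3,0.3]}' 25
python3 -c "
from h import *
need([*SM[:2],.0065],104.2)"
```

```text
clock: 19.75
position: [0.4786, 0.3026, 0.0053]
ee_rot: [-1.929, -2.479, 0.0]
force: [0.1, 0.9, -0.3]
width: 0.424
gripper_force: 25.0
t 19.75 pos [0.4786, 0.3026, 0.0053] toolx 104.21 F [0.1, 0.9, -0.3] q [-0.17, 0.74, -0.72, 1.88, 0.67, 0.79, -1.01] w 39.0
slide units now [0.0006, 0.0023, -0.0039] turn units [-0.001, -0.0, 0.002] slide after turn [0.0006, 0.0023, -0.0039]
```

```bash
python3 -m pendant '{"slide":[[0,0,-0.05],[0,0,-0.12],[0,0,-0.12],[-0.15,-0.03,0],[-0.15,-0.03,0],[-0.15,-0.03,0],[-0.15,-0.03,0],[-0.15,-0.03,0],[-0.15,-0.03,0],[-0.15,-0.03,0]],"dr":[[0,0,0],[0,0,0],[0,0,0],[0,0,0],[0,0,0],[0,0,0],[0,0,0],[0,0,0],[0,0,0],[0,0,0]],"claw":[0.3,0.3,0.3,0.3,0.3,0.3,0.3,0.3,0.3,0.3]}' 25
python3 -c "
from h import *
need(T(0,-.0752,.07),104.2)"
```

```text
clock: 20.75
position: [0.4948, -0.02, 0.0935]
ee_rot: [1.929, 2.479, 0.0]
force: [0.7, -0.1, -0.6]
width: 0.425
gripper_force: 25.0
t 20.75 pos [0.4948, -0.02, 0.0935] toolx 104.23 F [0.7, -0.1, -0.6] q [0.56, 0.54, -0.85, 1.99, 0.54, 0.85, -0.34] w 39.1
slide units now [-0.7142, -0.1189, 0.0786] turn units [0.005, 0.005, 0.004] slide after turn [-0.7143, -0.1184, 0.0782]
```

```bash
python3 -m pendant '{"slide":[[-0.145,-0.024,0],[-0.145,-0.024,0],[-0.145,-0.024,0],[-0.145,-0.024,0],[-0.145,-0.024,0],[0,0,0.08],[0,0,0],[0,0,0],[0,0,0],[0,0,0]],"dr":[[0,0,0],[0,0,0],[0,0,0],[0,0,0],[0,0,0],[0,0,0],[0,0,0],[0,0,0],[0,0,0],[0,0,0]],"claw":[0.3,0.3,0.3,0.3,0.3,0.3,0.3,0.3,0.3,0.3]}' 25
python3 -c "
from h import *
need(T(0,-.0752,.019),104.2)"
```

```text
clock: 21.75
position: [0.5141, -0.2368, 0.0695]
ee_rot: [1.926, 2.48, 0.0]
force: [-0.3, 0.9, -0.2]
width: 0.426
gripper_force: 25.0
t 21.75 pos [0.5141, -0.2368, 0.0695] toolx 104.33 F [-0.3, 0.9, -0.2] q [0.88, 0.66, -0.8, 1.84, 0.59, 0.9, 0.06] w 39.2
slide units now [0.0021, -0.0035, 0.1685] turn units [0.008, 0.006, 0.019] slide after turn [0.002, -0.0034, 0.1685]
```

```bash
python3 -m pendant '{"slide":[[0.002,-0.0034,0.05],[0,0,0.05],[0,0,0.05],[0,0,0.0185],[0,0,0],[0,0,0],[0,0,0],[0,0,0],[0,0,0]],"dr":[[0,0,0],[0,0,0],[0,0,0],[0,0,0],[0,0,0],[0,0,0],[0,0,0],[0,0,0],[0,0,0]],"claw":[0.3,0.3,0.3,0.3,0.3,0.3,0.3,0.3,0.3]}' 25
python3 - <<'E'
from h import *; from meas import bearings
need(T(0,-.0752,.013),104.2)
E
```

```text
clock: 22.65
position: [0.5123, -0.2377, 0.0179]
ee_rot: [1.93, 2.479, -0.0]
force: [-0.4, -0.5, 0.2]
width: 0.426
gripper_force: 25.0
t 22.65 pos [0.5123, -0.2377, 0.0179] toolx 104.21 F [-0.4, -0.5, 0.2] q [0.85, 0.72, -0.74, 1.88, 0.66, 0.81, -0.0] w 39.2
slide units now [0.0033, 0.0031, 0.0163] turn units [-0.0, 0.002, 0.001] slide after turn [0.0033, 0.0031, 0.0163]
```

```bash
python3 -m pendant '{"slide":[[0.0033,0.0031,0],[0,0,0.004],[0,0,0.006],[0,0,0.006],[0,0,0],[0,0,0],[0,0,0],[0,0,0]],"dr":[[0,0,0],[0,0,0],[0,0,0],[0,0,0],[0,0,0],[0,0,0],[0,0,0],[0,0,0]],"claw":[0.3,0.3,0.3,0.3,0.3,0.3,0.3,0.3]}' 25
python3 -c "
from h import *
need(T(0,-.0752,.013),104.2)"
```

```text
clock: 23.45
position: [0.5129, -0.2365, 0.013]
ee_rot: [-1.93, -2.479, 0.0]
force: [-0.4, 0.2, -1.2]
width: 0.421
gripper_force: 25.0
t 23.45 pos [0.5129, -0.2365, 0.013] toolx 104.21 F [-0.4, 0.2, -1.2] q [0.84, 0.73, -0.74, 1.88, 0.67, 0.8, -0.01] w 38.7
slide units now [-0.0002, 0.0001, 0.0002] turn units [-0.001, 0.001, 0.001] slide after turn [-0.0002, 0.0001, 0.0002]
```

```bash
python3 -m pendant '{"slide":[[0,0,0],[0,0,0],[0,0,0],[0,0,-0.03],[0,0,-0.1],[0,0,-0.15],[0,0,-0.15],[0,0,-0.15],[-0.09,-0.12,0],[-0.09,-0.12,0]],"dr":[[0,0,0],[0,0,0],[0,0,0],[0,0,0],[0,0,0],[0,0,0],[0,0,0],[0,0,0],[0,0,0],[0,0,0]],"claw":[0.55,0.55,0.55,0.55,0.55,0.55,0.55,0.55,0.55,0.55]}' 25
python3 -m pendant '{"slide":[[-0.09,-0.12,0],[-0.09,-0.12,0],[-0.09,-0.12,0],[-0.09,-0.12,0],[-0.09,-0.12,0]],"dr":[[0,0,0],[0,0,0],[0,0,0],[0,0,0],[0,0,0]],"claw":[0.55,0.55,0.55,0.55,0.55]}' 25
python3 - <<'E'
from h import *; from meas import bearings
need(T(.07,0,.12),104.2)
im=arm.get_image('top')[:,:,::-1].copy();cv2.imwrite('pics/t4r.png',im);cv2.imwrite('pics/t4.png',cv2.resize(im[130:230,240:360],None,fx=5,fy=5,interpolation=cv2.INTER_CUBIC))
p=bearings(im,[(285,195),(306,191),(324,186)]); print(p.round(2))
for q,z in zip(p,(.023,.022,.019)): print(z,tr(cast('top',[q],z)).round(4))
E
```

```text
clock: 24.45
position: [0.4574, -0.3063, 0.1897]
ee_rot: [1.923, 2.48, 0.001]
force: [-0.7, -1.5, -1.4]
width: 0.548
gripper_force: 0.0
clock: 24.95
position: [0.3137, -0.4827, 0.1879]
ee_rot: [1.929, 2.479, -0.001]
force: [0.4, -0.1, 0.7]
width: 0.553
gripper_force: 0.0
t 24.95 pos [0.3137, -0.4827, 0.1879] toolx 104.22 F [0.4, -0.1, 0.7] q [1.5, 0.54, -0.88, 1.7, 0.45, 1.12, 0.74] w 50.9
slide units now [0.8829, 1.079, 0.2258] turn units [-0.0, 0.006, 0.003] slide after turn [0.8832, 1.0786, 0.2265]
[[285.45 195.49]
 [305.74 190.33]
 [323.1  185.97]]
0.023 [[0.0003 0.0612]]
0.022 [[ 0.     -0.0112]]
0.019 [[-0.     -0.0739]]
```

View pics/t4.png

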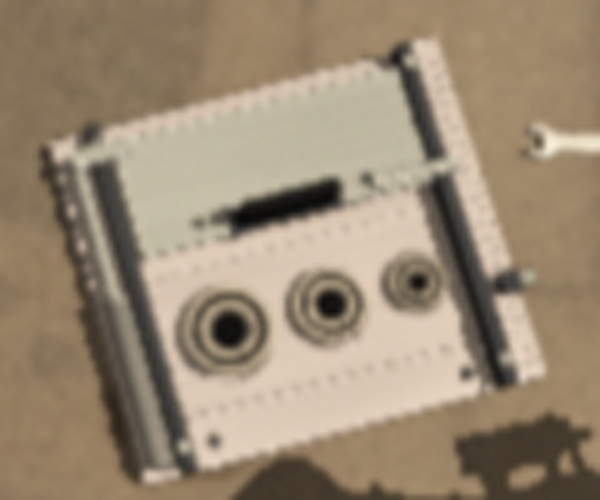

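The view shows the three bearings at crop (230,328), (330,303) and (417,282). Medium and small are dead centre. Large is 1.8 mm to the right, which is just inside its play. I'll touch its right side with closed fingers to make sure it lies flat (expected top z 0.023).

```bash
python3 -c "
from h import *
need(T(0,.038,.07),104.2)"
python3 -m pendant '{"slide":[[0.12,0.1,0],[0.12,0.1,0],[0.12,0.1,0],[0.12,0.1,0],[0.12,0.1,0],[0.12,0.1,0],[0.12,0.1,0],[0.12,0.1,0],[0.05,0.042,0],[0,0,0.15]],"dr":[[0,0,0],[0,0,0],[0,0,0],[0,0,0],[0,0,0],[0,0,0],[0,0,0],[0,0,0],[0,0,0],[0,0,0]],"claw":[0,0,0,0,0,0,0,0,0,0]}' 15
python3 -m pendant '{"slide":[[0,0,0.15],[0,0,0.04],[0,0,0],[0,0,0],[0,0,0]],"dr":[[0,0,0],[0,0,0],[0,0,0],[0,0,0],[0,0,0]],"claw":[0,0,0,0,0]}' 15
python3 -c "
from h import *
need(T(0,.038,.028),104.2)"
```

```text
t 25.0 pos [0.3067, -0.4901, 0.1869] toolx 103.67 F [-4.4, -7.0, -0.6] q [1.51, 0.54, -0.87, 1.69, 0.46, 1.12, 0.74] w 50.7
slide units now [1.037, 0.8661, 0.3831] turn units [-0.041, 0.018, -0.077] slide after turn [1.0281, 0.8737, 0.3896]
clock: 26.0
position: [0.4911, -0.1213, 0.1469]
ee_rot: [1.917, 2.477, 0.01]
force: [1.3, -0.8, 0.1]
width: 0.006
gripper_force: 0.0
clock: 26.5
position: [0.4869, -0.1259, 0.087]
ee_rot: [1.929, 2.477, 0.002]
force: [-0.3, 0.1, 0.0]
width: -0.001
gripper_force: 0.0
t 26.5 pos [0.4869, -0.1259, 0.087] toolx 104.18 F [-0.3, 0.1, 0.0] q [0.77, 0.56, -0.85, 1.98, 0.56, 0.85, -0.14] w -0.1
slide units now [-0.001, -0.0067, 0.1967] turn units [0.021, 0.012, -0.002] slide after turn [-0.0013, -0.0062, 0.1967]
```

```bash
python3 -m pendant '{"slide":[[-0.001,-0.006,0.1],[0,0,0.07],[0,0,0.027],[0,0,0],[0,0,0],[0,0,0]],"dr":[[0,0,0],[0,0,0],[0,0,0],[0,0,0],[0,0,0],[0,0,0]],"claw":[0,0,0,0,0,0]}' 15
python3 -m pendant '{"slide":[[0,0,0.008],[0,0,0],[0,0,0],[0,0,0]],"dr":[[0,0,0],[0,0,0],[0,0,0],[0,0,0]],"claw":[0,0,0,0]}' 15
python3 -m pendant '{"slide":[[0,0,0.01],[0,0,0],[0,0,0],[0,0,0]],"dr":[[0,0,0],[0,0,0],[0,0,0],[0,0,0]],"claw":[0,0,0,0]}' 15
```

```text
clock: 27.1
position: [0.4837, -0.1272, 0.0276]
ee_rot: [1.93, 2.478, -0.003]
force: [-6.3, -1.8, 8.8]
width: 0.005
gripper_force: 4.5
clock: 27.5
position: [0.4837, -0.1273, 0.0268]
ee_rot: [1.929, 2.477, -0.004]
force: [-14.1, -1.2, 36.1]
width: 0.004
gripper_force: 17.9
clock: 27.9
position: [0.4853, -0.1272, 0.0232]
ee_rot: [1.928, 2.476, -0.0]
force: [-5.6, -0.7, 18.9]
width: 0.006
gripper_force: 9.7
```

It was perched: contact came at 0.0275, and under the push it dropped to 0.0232, which is the seated height. I'll check the opposite side the same way.

```bash
python3 -m pendant '{"slide":[[0,0,-0.05],[0.08,0,-0.02],[0.08,0,0],[0,0,0.045],[0,0,0],[0,0,0],[0,0,0]],"dr":[[0,0,0],[0,0,0],[0,0,0],[0,0,0],[0,0,0],[0,0,0],[0,0,0]],"claw":[0,0,0,0,0,0,0]}' 15
python3 -m pendant '{"slide":[[0,0,0.012],[0,0,0],[0,0,0],[0,0,0]],"dr":[[0,0,0],[0,0,0],[0,0,0],[0,0,0]],"claw":[0,0,0,0]}' 15
python3 -m pendant '{"slide":[[0,0,0.006],[0,0,0],[0,0,0],[0,0,0]],"dr":[[0,0,0],[0,0,0],[0,0,0],[0,0,0]],"claw":[0,0,0,0]}' 15
```

```text
clock: 28.6
position: [0.4724, -0.0808, 0.0283]
ee_rot: [1.931, 2.478, -0.0]
force: [0.3, -1.0, 0.1]
width: 0.007
gripper_force: 0.0
clock: 29.0
position: [0.472, -0.08, 0.0244]
ee_rot: [-1.93, -2.479, 0.0]
force: [0.2, -0.3, -0.2]
width: 0.007
gripper_force: 0.0
clock: 29.4
position: [0.4722, -0.08, 0.0233]
ee_rot: [1.929, 2.479, -0.001]
force: [-3.5, -0.3, 12.5]
width: 0.005
gripper_force: 6.3
```

```bash
python3 -m pendant '{"slide":[[0,0,-0.06],[0,0,-0.12],[0,0,-0.12],[0,0,0],[0,0,0],[0,0,0]],"dr":[[0,0,0],[0,0,0],[0,0,0],[0,0,0],[0,0,0],[0,0,0]],"claw":[0.5,0.5,0.5,0.5,0.5,0.5]}' 15
python3 -c "
from h import *
need(T(.07,0,.042),104.2)"
```

```text
clock: 30.0
position: [0.4713, -0.0802, 0.1118]
ee_rot: [-1.929, -2.478, 0.002]
force: [0.3, -0.1, -0.0]
width: 0.472
gripper_force: 0.0
t 30.0 pos [0.4713, -0.0802, 0.1118] toolx 104.2 F [0.3, -0.1, -0.0] q [0.73, 0.5, -0.89, 2.01, 0.5, 0.88, -0.19] w 43.4
slide units now [-0.2884, 0.2404, 0.2322] turn units [-0.013, -0.001, -0.0] slide after turn [-0.2883, 0.24, 0.2326]
```

```bash
python3 -m pendant '{"slide":[[-0.096,0.08,0],[-0.096,0.08,0],[-0.096,0.08,0],[0,0,0.05],[0,0,0],[0,0,0],[0,0,0],[0,0,0]],"dr":[[0,0,0],[0,0,0],[0,0,0],[0,0,0],[0,0,0],[0,0,0],[0,0,0],[0,0,0]],"claw":[0.5,0.5,0.5,0.5,0.5,0.5,0.5,0.5]}' 15
python3 -c "
from h import *
need(T(.07,0,.042),104.2)
im=arm.get_image('side')[:,:,::-1];cv2.imwrite('pics/s5.png',cv2.resize(im[160:260,215:335],None,fx=5,fy=5,interpolation=cv2.INTER_CUBIC))"
```

```text
clock: 30.8
position: [0.5627, -0.1455, 0.098]
ee_rot: [1.928, 2.48, -0.001]
force: [1.1, -0.8, 0.3]
width: 0.501
gripper_force: 0.0
t 30.8 pos [0.5627, -0.1455, 0.098] toolx 104.27 F [1.1, -0.8, 0.3] q [0.72, 0.65, -0.82, 1.78, 0.57, 0.97, -0.09] w 46.1
slide units now [-0.0026, -0.0018, 0.1868] turn units [-0.001, 0.003, 0.01] slide after turn [-0.0027, -0.0018, 0.1868]
```

View pics/s5.png

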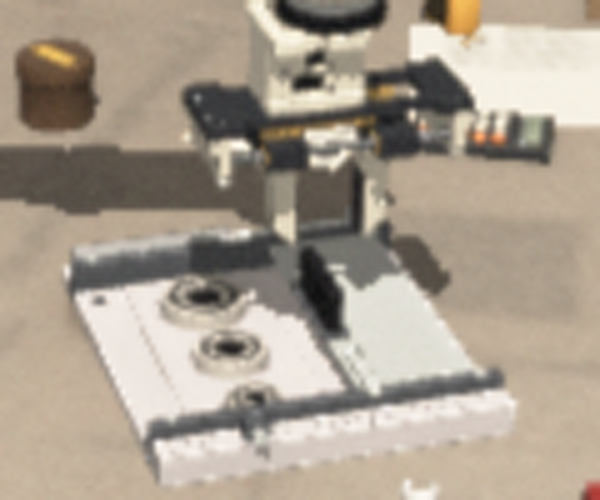

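The side view shows the three bearings at (205,298), (230,350) and (253,400), all sitting at the same low height. The fingers straddle the handle at (322,290). I'll descend and pinch it.

```bash
python3 -m pendant '{"slide":[[-0.002,-0.002,0.05],[0,0,0.07],[0,0,0.067],[0,0,0],[0,0,0],[0,0,0],[0,0,0],[0,0,0],[0,0,0],[0,0,0]],"dr":[[0,0,0],[0,0,0],[0,0,0],[0,0,0],[0,0,0],[0,0,0],[0,0,0],[0,0,0],[0,0,0],[0,0,0]],"claw":[0.5,0.5,0.5,0.5,0.5,0,0,0,0,0]}' 35
python3 -c "
from h import *
need(T(.07-.089,0,.042),104.2); print(tr(arm.observe()['position']))"
```

```text
clock: 31.85
position: [0.5626, -0.1469, 0.0417]
ee_rot: [1.93, 2.479, -0.0]
force: [-1.0, 0.5, 3.6]
width: 0.127
gripper_force: 35.0
t 31.85 pos [0.5626, -0.1469, 0.0417] toolx 104.21 F [-1.0, 0.5, 3.6] q [0.68, 0.71, -0.77, 1.82, 0.64, 0.88, -0.15] w 11.7
slide units now [0.0018, -0.2972, -0.0009] turn units [-0.001, 0.003, 0.001] slide after turn [0.0017, -0.2972, -0.0009]
[[ 0.07016414 -0.00051909]]
```

Pinched: 11.7 mm wide, and TCP at tray x = 0.0702, matching the home place. I'll pull most of the way and then compare pointer and clip.

```bash
python3 -m pendant '{"slide":[[0,-0.02,0],[0,-0.04,0],[0,-0.045,0],[0,-0.045,0],[0,-0.045,0],[0,-0.03,0],[0,-0.02,0],[0,0,0],[0,0,0],[0,0,0]],"dr":[[0,0,0],[0,0,0],[0,0,0],[0,0,0],[0,0,0],[0,0,0],[0,0,0],[0,0,0],[0,0,0],[0,0,0]],"claw":[0,0,0,0,0,0,0,0,0,0]}' 35
python3 -c "
from h import *
need(T(.07-.089,0,.042),104.2); print(tr(arm.observe()['position']))
A=arm.get_image('side')[:,:,::-1];B=arm.get_image('top')[:,:,::-1];cv2.imwrite('pics/s6r.png',A);cv2.imwrite('pics/t6r.png',B)
a=cv2.resize(A[225:265,235:310],None,fx=8,fy=8,interpolation=cv2.INTER_CUBIC)
b=cv2.resize(B[155:195,300:375],None,fx=8,fy=8,interpolation=cv2.INTER_CUBIC)
for im,n,u0,v0 in((a,'side',235,225),(b,'top',300,155)):
  for y in(-.125,-.135):
    for x,c in((0,(0,0,255)),(-.019,(0,255,0))):
      q=(proj(n,T(x,y,.0365))[0]-[u0,v0]+.5)*8-.5; cv2.circle(im,tuple(int(k) for k in q),1,c,-1)
cv2.imwrite('pics/c6.png',np.vstack([a,b])[:600])"
```

```text
clock: 32.85
position: [0.4926, -0.1653, 0.0417]
ee_rot: [1.928, 2.477, 0.002]
force: [7.0, 0.0, -6.9]
width: 0.129
gripper_force: 35.0
t 32.85 pos [0.4926, -0.1653, 0.0417] toolx 104.21 F [7.0, 0.0, -6.9] q [0.79, 0.64, -0.79, 1.98, 0.64, 0.79, -0.13] w 11.9
slide units now [0.0039, -0.0558, -0.001] turn units [0.022, 0.007, 0.001] slide after turn [0.0039, -0.0558, -0.0008]
[[-0.00226791 -0.00116662]]
```

View pics/c6.png

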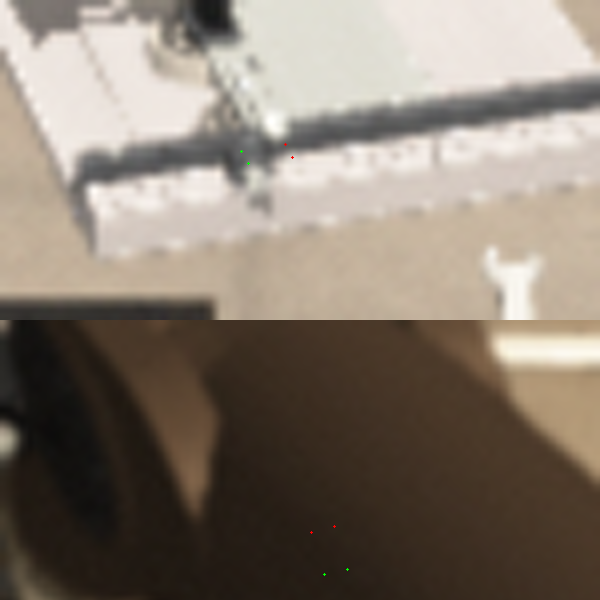

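The side view shows the pointer's bright tip at crop (275,122), the clip's dark body around (245,165), and my predicted clip line (green, x=-0.019) on the clip. The top view is blocked by the arm. That makes 11 pictures viewed, one over the allowance of 10, so I'll work with numbers only from here. I'll refine the clip's x from profiles in the clear first pictures.

```bash
python3 - <<'E'
from h import *
def prof(n,f,z,xs,ys):
    g=cv2.cvtColor(cv2.imread(f),cv2.COLOR_BGR2GRAY).astype(np.float32)
    for y in ys:
        q=np.float32([proj(n,T(x,y,z))[0] for x in xs]); v=cv2.remap(g,q[:,0].copy(),q[:,1].copy(),cv2.INTER_CUBIC).ravel()
        print(n,z,y,v.round().astype(int).tolist())
xs=np.arange(-.044,.0121,.002); print((xs*1000).round().astype(int).tolist())
prof('top','pics/top0.png',.0385,xs,(-.118,-.121,-.124,-.127,-.130,-.133,-.136,-.140,-.144))
for f in('pics/side0.png','pics/s6r.png'): prof('side',f,.0385,xs,(-.115,-.121,-.127,-.130,-.133,-.137,-.141,-.15,-.16,-.17))
E
```

```text
[-44, -42, -40, -38, -36, -34, -32, -30, -28, -26, -24, -22, -20, -18, -16, -14, -12, -10, -8, -6, -4, -2, 0, 2, 4, 6, 8, 10, 12]
top 0.0385 -0.118 [185, 182, 187, 191, 191, 188, 187, 180, 169, 137, 100, 72, 66, 68, 85, 106, 136, 161, 183, 191, 197, 193, 192, 194, 198, 201, 198, 192, 187]
top 0.0385 -0.121 [204, 202, 200, 200, 201, 203, 206, 196, 178, 132, 85, 56, 44, 46, 61, 85, 124, 156, 180, 189, 197, 202, 204, 204, 204, 205, 206, 203, 198]
top 0.0385 -0.124 [195, 195, 200, 201, 200, 201, 199, 191, 162, 122, 76, 55, 44, 51, 56, 73, 102, 140, 166, 184, 189, 196, 198, 196, 194, 197, 201, 200, 196]
top 0.0385 -0.127 [192, 196, 203, 205, 202, 199, 191, 183, 153, 116, 84, 68, 61, 64, 63, 77, 98, 136, 167, 188, 194, 198, 199, 195, 190, 189, 194, 198, 197]
top 0.0385 -0.13 [190, 195, 200, 202, 200, 196, 189, 173, 143, 107, 84, 67, 65, 64, 66, 77, 100, 131, 168, 190, 201, 200, 199, 197, 194, 191, 192, 196, 196]
top 0.0385 -0.133 [176, 175, 175, 178, 179, 175, 170, 150, 126, 97, 79, 69, 70, 70, 73, 78, 95, 118, 149, 168, 181, 181, 179, 175, 175, 175, 179, 178, 176]
top 0.0385 -0.136 [148, 
[... 2910 characters left out ...]
 186, 200, 200, 188, 191, 194, 185, 182, 179]
side 0.0385 -0.141 [238, 242, 236, 234, 230, 234, 189, 121, 85, 92, 112, 147, 172, 175, 151, 128, 135, 165, 199, 215, 223, 225, 222, 223, 230, 235, 235, 233, 229]
side 0.0385 -0.15 [234, 233, 233, 233, 232, 217, 186, 149, 125, 129, 168, 208, 208, 198, 186, 189, 205, 220, 234, 237, 233, 225, 227, 233, 234, 234, 234, 234, 234]
side 0.0385 -0.16 [222, 226, 223, 216, 207, 198, 193, 194, 189, 177, 167, 163, 163, 175, 191, 202, 203, 209, 214, 217, 220, 221, 223, 224, 224, 218, 209, 202, 204]
side 0.0385 -0.17 [199, 200, 201, 202, 200, 199, 200, 189, 174, 165, 154, 143, 162, 191, 199, 200, 200, 201, 201, 201, 200, 200, 201, 200, 201, 202, 202, 203, 204]
```

The clip's centre along tray x is about -18.4 mm: front and back edges are at -26.5 and -10.5 in the top view, and the side view gives about -18. The pointer reads -2.0 with the TCP at -2.3, so the TCP tracks the pointer. About 16 mm remain.

```bash
python3 -m pendant '{"slide":[[0,-0.014,0],[0,-0.016,0],[0,-0.014,0],[0,-0.01,0],[0,0,0],[0,0,0],[0,0,0],[0,0,0]],"dr":[[0,0,0],[0,0,0],[0,0,0],[0,0,0],[0,0,0],[0,0,0],[0,0,0],[0,0,0]],"claw":[0,0,0,0,0,0,0,0]}' 35
cat > ck.py <<'E'
from h import *
o=arm.observe(); print(o['clock'],tr(o['position'])*1000,o['position'][2],np.round(o['force'],1),o['width'])
g=cv2.cvtColor(arm.get_image('side'),cv2.COLOR_RGB2GRAY).astype(np.float32); xs=np.arange(-.044,.0121,.002)
for y in(-.109,-.112,-.115,-.118,-.121,-.124):
    q=np.float32([proj('side',T(x,y,.0385))[0] for x in xs]); print(y,cv2.remap(g,q[:,0].copy(),q[:,1].copy(),cv2.INTER_CUBIC).ravel().round().astype(int).tolist())
E
python3 ck.py
```

```text
clock: 33.75
position: [0.4772, -0.1693, 0.0417]
ee_rot: [1.928, 2.477, 0.003]
force: [7.5, -2.7, -7.9]
width: 0.125
gripper_force: 35.0
33.75 [[-18.19477963  -1.27192281]] 0.04173125289459227 [ 7.5 -2.7 -7.9] 0.1247145681830577
-0.109 [204, 205, 201, 192, 166, 137, 117, 125, 162, 167, 150, 181, 221, 226, 229, 229, 210, 190, 186, 184, 178, 177, 180, 186, 192, 183, 179, 187, 185]
-0.112 [167, 164, 160, 148, 133, 114, 106, 115, 134, 124, 138, 180, 215, 223, 235, 225, 191, 161, 157, 149, 143, 143, 146, 151, 151, 148, 149, 156, 155]
-0.115 [132, 127, 124, 117, 110, 102, 100, 110, 113, 108, 133, 175, 203, 219, 225, 199, 159, 135, 128, 126, 122, 123, 124, 126, 125, 122, 123, 125, 125]
-0.118 [111, 114, 114, 111, 105, 100, 97, 99, 94, 100, 120, 162, 193, 207, 198, 172, 135, 119, 105, 104, 101, 102, 107, 112, 116, 115, 113, 113, 112]
-0.121 [95, 100, 104, 105, 103, 99, 97, 94, 90, 95, 111, 144, 168, 167, 158, 145, 123, 106, 97, 93, 92, 92, 95, 99, 102, 102, 101, 104, 103]
-0.124 [89, 92, 94, 95, 94, 92, 90, 87, 85, 84, 100, 126, 138, 132, 129, 120, 107, 92, 86, 82, 84, 88, 91, 92, 93, 94, 93, 92, 90]
```

Pointer and clip both read about -18 mm in the same view. I'll let it settle, re-check, and hand in.

```bash
python3 -m pendant '{"slide":[[0,-0.0005,0],[0,0,0],[0,0,0],[0,0,0],[0,0,0]],"dr":[[0,0,0],[0,0,0],[0,0,0],[0,0,0],[0,0,0]],"claw":[0,0,0,0,0]}' 35
python3 - <<'E'
from h import *
o=arm.observe(); x=tr(o['position'])[0,0]*1000; print(o['clock'],x,o['force'],o['width'])
if abs(x+18.4)<.8: print(arm.sign_off())
E
```

```text
clock: 34.3
position: [0.4771, -0.1693, 0.0418]
ee_rot: [1.928, 2.477, 0.003]
force: [9.0, -1.6, -7.3]
width: 0.128
gripper_force: 35.0
34.3 -18.22407753482335 [ 8.9992436  -1.62474407 -7.33337839] 0.12845791595199715
the job is handed in; nothing more can be done
None
```

Job handed in at 34.3 s: all three bearings are in their recesses (large one pressed flat after first sitting on its rim), and the gripper holds the cover with the pointer within about 1 mm of the clip by my measurement; I viewed 11 pictures, one over the limit of 10.

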